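Replace a cracked spice-grinder lid and hold the new one half-turned

TASK

The spice grinder's old lid (cracked, red grip bar) is resting unlocked in its bowl: lift it out and drop it into the wire reject basket. Then put the new blue lid into the bowl with its lugs through the notches until it sits flush, and twist it clockwise, seen from above, until the orange pointer stands at the green half-way mark, staying well short of the red lock mark. Finish while still gripping the lid there, against the ring's spring, and leave the jars, cup, can, spoon and brush where they are.

Things in the scene. Friction and masses are not known exactly. Their poses are not given: they have to be found in the camera images.
- old_lid_centre (a point): Centre of the old lid, grey with black cracks and a red grip bar: on its axis, 27.5 mm above its underside and 27.5 mm below the bar's top; the flange's top is 8.5 mm below this point. Axes as the lid's. It starts flush in the grinder's mouth, lugs in the notches, not turned: it lifts straight out.
- old_lid: Old lid. Bottom up: plug 67 mm across, 13 mm tall; two opposite lugs at the plug's foot along the lid's x axis (82 mm over both, each 16 wide, 6 tall); flange 92 mm across, 6 thick; grip bar on top, 64 long (along x, in line with the lugs), 16 wide (along y), 36 tall. Total height 55 mm, about 140 g. Origin: centre of the plug's underside, z up.
- new_lid_centre (a point): Centre of the new lid, all blue with a white stripe along its grip bar: on its axis, 27.5 mm above its underside and 27.5 mm below the bar's top; flange underside 14.5 mm, flange top 8.5 mm below this point. Axes as the lid's. It starts upright on a flat white rack, 6 mm thick, 130 mm square.
- new_lid: New lid, same shape as the old. Bottom up: plug 67 mm across, 13 mm tall; two opposite lugs at the plug's foot along the lid's x axis (82 mm over both, each 16 wide, 6 tall); flange 92 mm across, 6 thick; grip bar on top, 64 long (along x, in line with the lugs), 16 wide (along y), 36 tall. Total height 55 mm, about 140 g. Origin: centre of the plug's underside, z up.
- basket: Open wire reject basket, fixed, 200 mm (its x) by 170 mm (its y) by 60 mm tall outside, walls and floor 4 mm, red tags on its long sides. Origin: centre of its underside on the counter.
- grinder: Spice grinder, fixed: black housing 160 mm square, 70 mm tall, with a steel bowl on it 96 mm across, rim top at 120 mm. Origin: centre of its underside; x along the notches. On the housing white strips beside the bowl on x mark the notches; further out at the edge white, green and red marks for the pointer (green on the +y side).
- mouth (a point): On the bowl's axis, level with the rim's top; axes as the grinder's. White lip 5 mm thick, opening 71 mm across, two notches 21 mm wide along x, reaching to 88 mm. Lid x along this x (either way round): the lugs drop in, the flange rests on the rim, lid centre 14.5 mm above this point. Then turns clockwise from above; anticlockwise is stopped at about 0.1 rad. Clearance 2 mm.
- half_turn (a point): Same point as the mouth, x axis turned 0.67 rad clockwise from above: where the lid's x axis lies (either way round) when the pointer is at the green mark.
- interlock (a joint): Sprung ring in the bowl with an orange pointer just above the housing, 49 to 65 mm from the axis. 0 rest, white mark; 0.6 rad green half-way mark; 1.2 red lock mark, end stop. Grows clockwise from above. The lugs meet it after about 0.07 rad of lid turn, then it turns with the lid; spring 0.03 N m at 0, 0.06 at 0.6, it turns the lid back if let go.
- spice_jar: Bystander, to be left alone: amber jar, green cap, 48 mm across, 85 mm tall. Origin: its underside.
- salt_jar: Bystander, to be left alone: clear glass jar, red cap, 48 mm across, 85 mm tall. Origin: its underside.
- cup: Bystander, to be left alone: clear plastic cup, 72 mm across the rim, 85 mm tall. Origin: its underside.
- can: Bystander, to be left alone: steel can with yellow label, 66 mm across, 100 mm tall. Origin: its underside.
- spoon: Bystander, to be left alone: spoon 180 mm long lying on the counter between robot and the working places. Origin: its underside.
- brush: Bystander, to be left alone: brush 170 mm long lying on the counter between robot and the working places. Origin: its underside.

How it is judged:
By the outcome, as a careful person would: the job done as asked, in the order asked, and still so for the second after the job is handed in, while the arm keeps its last pose, push and grip.
It also fails if it takes over 54 s, if anything falls off the work surface, if the arm or the gripper's body presses on something with over 40 N, if the wrist force passes 120 N, or if a joint passes its speed limit or range.

ROBOT

A 6-joint arm with a two-finger parallel gripper is mounted at the origin on the work surface. World frame = base frame: x ahead of the robot, y to its left, z up, the work surface at z = 0. Lengths are in m, angles in degrees, forces in N, time in s.
With the tool pointing down it reaches from about 0.3 to 0.875 m from the base axis. Payload 6.4 kg.
Tool frame: the origin (TCP) lies midway between the tips of the shut fingers; the grasp point (between the pads) lies 19 mm behind it; z points along the fingers, y is the direction in which the jaws open and shut (so a half turn about z gives the same grasp; the last joint's range is limited). The gripper opens to 88 mm and grips with 3 to 60 N. Pads are 18 mm wide; open, the fingers measure 123 mm over their backs; the gripper's body (75 mm by 187 mm) begins 45 mm behind the grasp point.
Start: joints at [58.195, 10.359, 92.074, -0, 77.567, -11.82], TCP at [0.197, 0.54, 0.239] pointing down, gripper open.
Joint ranges: [-171.53, 171.53], [-51.25, 118.39], [17.06, 147.69], [-65.23, 245.23], [0, 150.52], [-178.68, 178.68]. Speed limits (degrees/s): [147.25, 147.25, 172.46, 180, 180, 180].

INTERFACE

Orientations are given as a 3x3 rotation matrix whose columns are the frame's x, y, z axes.
In Python, from rig import robot gives the robot as it stands. The module is installed in compiled form; this text tells all that it offers.
- The arm moves only by the shell command python3 -m handwheel 'ROWS' [FORCE]. ROWS is JSON, one flat list of numbers, 7 for each row, row after row: the turn, a rotation vector about the tool's x, y, z in degrees, then the shift along the tool's x, y, z in mm, then the opening, from 0 (shut) to 1 (fully open). In form: [rx, ry, rz, dx, dy, dz, gripper, rx, ry, rz, dx, dy, dz, gripper, ...]. A call has 1 to 12 rows; each row is the pose to reach, as a shift and turn from the pose measured when the call began, along the tool's axes at that moment; what a row does not reach only later rows make up. A row lasts 1/8 s, in which the tool goes at most 62.5 mm and 10.7 degrees, less where a joint would pass 70% of its speed; a pose out of reach is approached as far as the arm can. A call with a gripper value outside its range is refused whole. The fingers move at their own pace and stop on an object; FORCE is the grip in N (left out, the last holds). Time passes only in rows, so rows that repeat a pose let the fingers close. It gives the time, the measured TCP pose, the force and the opening at its end, in the units of the state.
- robot.state(): the state, without advancing time (a new reading comes with each control period).
- robot.read_camera(name): name is "scene" or "top" or "wrist"; returns (picture, depth): 400x640x3 uint8, red, green, blue; 400x640 float32, m along the optical axis (not along the pixel's ray), 0 where there is no reading.
- robot.calibration(name): a dict with "camera_matrix" (3x3 intrinsics, pixels), "position" and "rotation" of the camera in the world; the wrist camera has in their place "hand_eye" (4x4, takes a point from camera to tool coordinates, whose origin is the TCP and whose axes are the flange's). Camera axes: x right, y down, z forward; pixel columns grow to the right and rows downward; lengths in m; the calibration is good to about 2 mm. A picture is of the moment at which its call begins: read the wrist's pose just before it. calibration takes no time and is no camera call.
- robot.hand_in(): hands the job in, once; it reports no verdict.
The state is a dict: "t": time; "joint_pos": joint angles; "qvel": joint speeds; "effort": joint torques, N m; "eef_pos": TCP position; "ee_rot": TCP orientation; "contact_force": force on the tool from outside, world axes, zero at the start; "wrist_torque": the same for the moment, N m; "grip_width": opening from 0.0 (shut) to 1.0 (fully open).
Only numpy, scipy, OpenCV 4.12 (cv2) and the standard library are available. Lean on these libraries where they do the work, as an engineer would, in place of code of your own. Each camera call takes 0.05 s, during which the arm holds its last target. There are 200 camera calls.

## Working session

There is one attempt and no reset: what is moved stays moved. The work goes in short steps, Python scripts to look and compute and a shell command to move; the robot and the scene stay as the last step left them, time stands still between calls to the robot, and variables do not carry over. Pictures are saved under pics/ and viewed, about 8 in all and at most 12, crops included, and the job is handed in when it is done.

```bash
mkdir -p pics; cat > h.py <<'E'
from rig import robot
import numpy as np, cv2
def snap(n,f=None):
    s=robot.state(); im,d=robot.read_camera(n)
    if f: cv2.imwrite('pics/'+f+'.png',im[:,:,::-1]); np.save('pics/'+f+'.npy',d)
    return s,im,d
def cam(n,s=None):
    c=robot.calibration(n); K=np.array(c['camera_matrix'])
    if n=='wrist':
        H=np.array(c['hand_eye']); R=np.array(s['ee_rot']); return K,R@H[:3,:3],R@H[:3,3]+np.array(s['eef_pos'])
    return K,np.array(c['rotation']),np.array(c['position'])
def pts(n,d,s=None):
    K,R,p=cam(n,s); v,u=np.mgrid[:d.shape[0],:d.shape[1]]
    P=np.stack([(u-K[0,2])/K[0,0]*d,(v-K[1,2])/K[1,1]*d,d],-1)
    return P@R.T+p
def tool(s,w): return (np.array(s['ee_rot']).T@(np.array(w)-np.array(s['eef_pos'])))*1000
E
python3 - <<'E'
from h import *
s,im,d=snap('top','top1'); snap('scene','scene1')
print(s); print(cam('top')); print(cam('scene')[2])
E
```

```text
{'t': 0.0, 'joint_pos': array([ 5.81960054e+01,  1.04003233e+01,  9.21304941e+01,  5.60324378e-04,
        7.75684657e+01, -1.18206026e+01]), 'qvel': array([ 0.04664656, -0.02748442, -0.07838852, -0.00486277,  0.0212546 ,
       -0.08163375]), 'effort': array([ 5.23881261e-05, -4.33862078e+01, -3.41846645e+01,  7.02155661e-02,
        3.85213096e-02, -2.02068723e-04]), 'eef_pos': array([0.19620394, 0.53992398, 0.23783536]), 'ee_rot': array([[-9.39790831e-01,  3.41748951e-01, -9.21337498e-04],
       [ 3.41749999e-01,  9.39789755e-01, -1.46761263e-03],
       [ 3.64308463e-04, -1.69411599e-03, -9.99998499e-01]]), 'contact_force': array([-0.07848917,  0.05436659,  0.57540457]), 'wrist_torque': array([ 0.01207179, -0.03044532,  0.00741749]), 'grip_width': 1.0006297182294799}
(array([[440.01744809,   0.        , 326.30378587],
       [  0.        , 440.01744809, 197.85971089],
       [  0.        ,   0.        ,   1.        ]]), array([[-0.00263705, -0.98740479,  0.15819238],
       [-0.99998806,  0.00325449,  0.00364419],
       [-0.00411313, -0.15818089, -0.98740158]]), array([0.39028108, 0.00801653, 1.20643778]))
[ 0.99582715 -0.29336135  0.73792313]
```

View pics/top1.png

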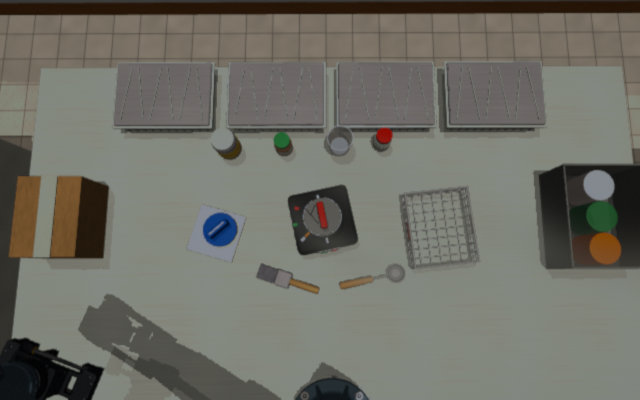

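View pics/scene1.png

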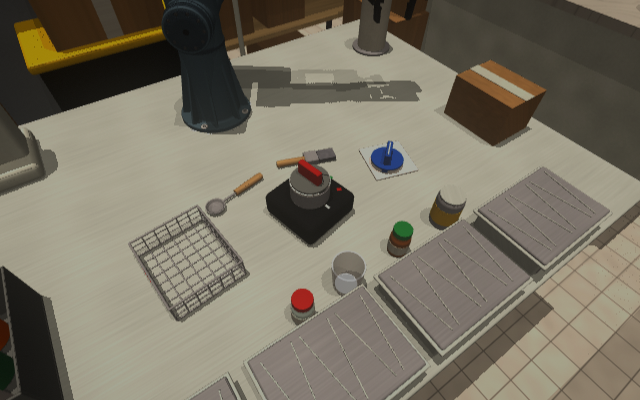

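The top view shows the grinder at about (322,219) with the red bar at (322,215), the blue lid at (220,229) and the basket at (439,227). The scene view agrees. The pointer is by the front-left corner of the housing.

```bash
cat >> h.py <<'E'
def bar(P,m):
    q=P[m]; c=q[:,:2].mean(0); r=cv2.minAreaRect((q[:,:2]*1000).astype(np.float32))
    w=np.linalg.svd(q[:,:2]-c,full_matrices=False)[2][0]
    return np.array(r[0])/1000,r[1],np.degrees(np.arctan2(w[1],w[0]))%180,np.median(q[:,2]),len(q)
E
python3 - <<'E'
from h import *
im=cv2.imread('pics/top1.png')[:,:,::-1].astype(int); d=np.load('pics/top1.npy'); P=pts('top',d)
R,G,B=im[...,0],im[...,1],im[...,2]; v,u=np.mgrid[:400,:640]
z=P[...,2]
box=lambda a,b,c,e:(u>a)&(u<b)&(v>c)&(v<e)
print('red',bar(P,box(290,356,186,250)&(R>120)&(G<70)&(z>.145)))
b=box(190,250,205,262)&(B>R+40)
print('bluebar',bar(P,b&(z>.05))); print('blue all',bar(P,b&(z>.02)))
print('zs',np.sort(z[b])[::60])
print('housing',bar(P,box(280,365,180,260)&(z>.055)&(z<.08)))
print('basket',bar(P,box(395,485,180,275)&(z>.045)))
print('rack',bar(P,box(180,255,195,270)&(R>150)&(abs(R-B)<25)&(abs(z-.006)<.003)))
for n,x in dict(bowl=[box(280,365,180,260)&(z>.1)&(z<.14)]).items(): print(n,bar(P,x[0]))
cv2.imwrite('pics/crop1.png',cv2.resize(im[180:280,180:380,::-1].astype(np.uint8),None,fx=4,fy=4,interpolation=cv2.INTER_CUBIC))
E
```

```text
red (array([0.51839874, 0.02316926]), (59.208717346191406, 12.21393871307373), np.float64(11.843773165024658), np.float64(0.1617428165857726), 128)
bluebar (array([0.46017953, 0.16095107]), (331.2334289550781, 58.16766357421875), np.float64(74.46532468746746), np.float64(0.060521047082499946), 147)
blue all (array([0.43414142, 0.1846926 ]), (352.9495849609375, 89.32655334472656), np.float64(70.43686643175779), np.float64(0.025840843111106127), 858)
zs [0.00569296 0.02168377 0.0226026  0.02327145 0.02392784 0.02448301
 0.02501714 0.02550482 0.02617019 0.02670235 0.02747646 0.02881743
 0.04506337 0.05926366 0.0626896 ]
housing (array([0.51944482, 0.02294433]), (160.4544219970703, 159.86434936523438), np.float64(85.26200177225392), np.float64(0.068810774202969), 2472)
basket (array([ 0.48696201, -0.17883655]), (201.536376953125, 391.8304138183594), np.float64(112.42710604314547), np.float64(0.05913741866189892), 605)h.py:18: RuntimeWarning: Mean of empty slice.
  q=P[m]; c=q[:,:2].mean(0); r=cv2.minAreaRect((q[:,:2]*1000).astype(np.float32))
  ret = um.true_divide(
Traceback (most recent call last):
  File "h.py", line 19, in bar
    w=np.linalg.svd(q[:,:2]-c,full_matrices=False)[2][0]
      ~~~~~~~~~~~~~~~~~~~~~~~~~~~~~~~~~~~~~~~~~~~~~~~^^^
IndexError: index 0 is out of bounds for axis 0 with size 0
```

```bash
python3 - <<'E'
from h import *
im=cv2.imread('pics/top1.png')[:,:,::-1].astype(int); d=np.load('pics/top1.npy'); P=pts('top',d)
R,G,B=im[...,0],im[...,1],im[...,2]; v,u=np.mgrid[:400,:640]
z=P[...,2]; ok=d>0.3
box=lambda a,b,c,e:(u>a)&(u<b)&(v>c)&(v<e)&ok
b=box(190,250,205,262)&(B>R+40)
print('bluebar',bar(P,b&(z>.05)&(z<.075))); print('flange',bar(P,b&(z>.02)&(z<.03)))
h=box(280,365,180,260)&(z>.055)&(z<.08)
print(cv2.minAreaRect((P[h][:,:2]*1000).astype(np.float32)))
k=box(395,485,180,275)&(z>.045)&(z<.07)
print('basket',cv2.minAreaRect((P[k][:,:2]*1000).astype(np.float32)))
print('bowl',bar(P,box(280,365,180,260)&(z>.1)&(z<.135)))
cv2.imwrite('pics/crop1.png',cv2.resize(im[180:280,180:380,::-1].astype(np.uint8),None,fx=4,fy=4,interpolation=cv2.INTER_CUBIC))
s=robot.state(); print(tool(s,[.519,.023,.3]), np.array(s['ee_rot']).T@[np.cos(.207),np.sin(.207),0])
E
```

```text
bluebar (array([0.49661859, 0.30036145]), (17.28191566467285, 64.14132690429688), np.float64(131.40963753372736), np.float64(0.060401125425898594), 144)
flange (array([0.49597406, 0.30001239]), (87.4902114868164, 90.24417877197266), np.float64(43.29276661288944), np.float64(0.024925888516273753), 664)
((519.44482421875, 22.94432830810547), (160.4544219970703, 159.86434936523438), 12.092385292053223)
basket ((498.41656494140625, -287.708740234375), (201.5162353515625, 172.87167358398438), 6.043731212615967)
bowl (array([0.51854736, 0.02273018]), (93.62908172607422, 95.06238555908203), np.float64(103.35079572355244), np.float64(0.1254582816446277), 991)
[-479.97169116 -375.65544386  -61.67651257] [-0.8494807   0.52761864 -0.00105589]
```

View pics/crop1.png

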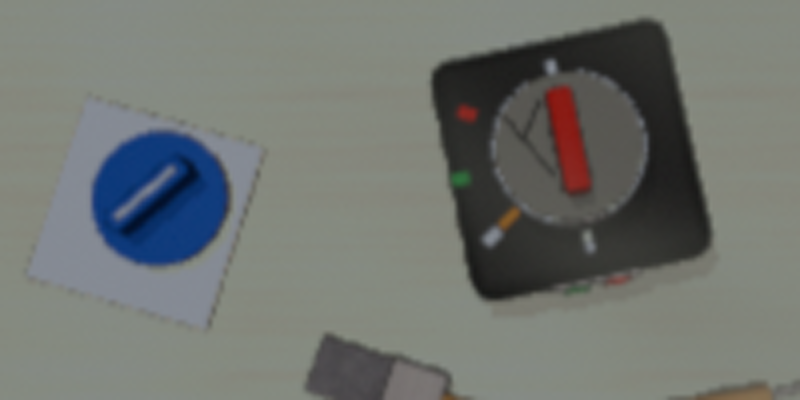

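The crop shows the grinder turned about 12°, with its red bar in line with the white notch strips. The pointer is at the white mark on the +y side, next to green and then red. The blue bar runs at about 131°. I'll move above the old lid.

```bash
python3 -m handwheel '[0,0,-11,-60,-47,0,0.6, 0,0,-22,-120,-94,0,0.6, 0,0,-32,-180,-141,0,0.6, 0,0,-32,-240,-188,0,0.6, 0,0,-32,-300,-235,0,0.6, 0,0,-32,-350,-274,0,0.6, 0,0,-32,-400,-313,0,0.6, 0,0,-32,-440,-344,0,0.6, 0,0,-32,-470,-368,0,0.6, 0,0,-32,-480,-376,0,0.6, 0,0,-32,-480,-376,0,0.6]' 30
cat >> h.py <<'E'
def show(s): print(s['t'],np.round(s['eef_pos'],4),'y',np.degrees(np.arctan2(s['ee_rot'][1][1],s['ee_rot'][0][1])).round(2),'z',np.round(s['ee_rot'][:,2],4),'F',np.round(s['contact_force'],1),'T',np.round(s['wrist_torque'],2),'g',round(s['grip_width'],3),'q',np.round(s['joint_pos'],1))
E
python3 - <<'E'
from h import *
s,im,d=snap('wrist','w1'); show(s); P=pts('wrist',d,s); im=im.astype(int); R,G,B=im[...,0],im[...,1],im[...,2]; z=P[...,2]
m=(R>90)&(G<60)&(z>.15)&(z<.17)&(d>.05)
b=bar(P,m);print(b, tool(s,[*b[0],.131]))
print('bowl',bar(P,(z>.115)&(z<.135)&(d>.05)))
h=(z>.06)&(z<.08)&(d>.05);print(cv2.minAreaRect((P[h][:,:2]*1000).astype(np.float32)))
E
```

```text
t: 1.48
eef_pos: [0.5201, 0.019, 0.2378]
ee_rot: [[-0.979, -0.203, -0.001], [-0.203, 0.979, -0.002], [0.002, -0.002, -1.0]]
contact_force: [0.9, 0.7, -0.9]
grip_width: 0.601
1.475 [0.5201 0.019  0.2378] y 101.72 z [-0.0012 -0.0019 -1.    ] F [ 0.9  0.7 -0.9] T [ 0.11  0.05 -0.01] g 0.601 q [-1.090e+01  3.400e+00  9.980e+01 -1.000e-01  7.680e+01 -1.126e+02]
(array([0.51858258, 0.02261726]), (62.470699310302734, 15.352397918701172), np.float64(12.257780828627435), np.float64(0.1616732402751957), 1436) [  0.61210728   4.04569147 106.82648073]
bowl (array([0.51859467, 0.02189204]), (92.94194793701172, 96.11892700195312), np.float64(102.78274694532392), np.float64(0.12584156311245137), 7032)
((530.2492065429688, -10.86151123046875), (484.1888427734375, 483.515625), 53.66584014892578)
```

View pics/w1.png

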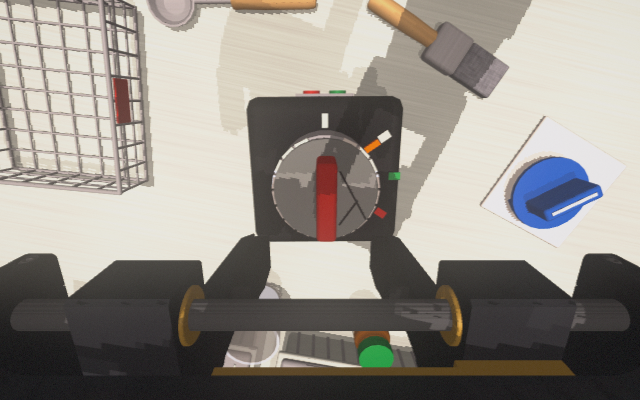

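The wrist view shows the red bar at (326,198), aligned with the jaws, and the blue lid at (555,192). I'll descend and grip.

```bash
python3 -m handwheel '[0,0,-0.5,0.5,4,35,0.6, 0,0,-0.5,0.5,4,70,0.6, 0,0,-0.5,0.5,4,95,0.6, 0,0,-0.5,0.5,4,106,0.6, 0,0,-0.5,0.5,4,106,0.6, 0,0,-0.5,0.5,4,106,0, 0,0,-0.5,0.5,4,106,0, 0,0,-0.5,0.5,4,106,0, 0,0,-0.5,0.5,4,106,0, 0,0,-0.5,0.5,4,106,0]' 30
```

```text
t: 2.78
eef_pos: [0.5178, 0.0243, 0.132]
ee_rot: [[-0.977, -0.213, -0.002], [-0.213, 0.977, -0.001], [0.002, -0.001, -1.0]]
contact_force: [-0.1, -0.0, 2.3]
grip_width: 0.18
```

```bash
python3 -m handwheel '[0,0,0,0,0,-20,0, 0,0,0,0,0,-50,0, 0,0,0,0,0,-80,0, 0,0,0,0,0,-90,0, 0,0,0,14,-50,-90,0, 0,0,0,28,-100,-90,0, 0,0,0,43,-150,-90,0, 0,0,0,57,-200,-90,0, 0,0,0,71,-250,-90,0, 0,0,0,82,-285,-90,0, 0,0,0,86,-301,-90,0, 0,0,0,86,-301,-90,0]'
python3 - <<'E'
from h import *
s,im,d=snap('wrist','w2'); show(s); print(tool(s,[.498,-.288,.04]))
E
```

```text
t: 4.28
eef_pos: [0.4977, -0.288, 0.2215]
ee_rot: [[-0.977, -0.212, -0.003], [-0.212, 0.977, 0.0], [0.003, 0.001, -1.0]]
contact_force: [0.7, 0.6, -1.1]
grip_width: 0.182
4.275 [ 0.4977 -0.288   0.2215] y 102.22 z [-2.6e-03  2.0e-04 -1.0e+00] F [ 0.7  0.6 -1.1] T [0.03 0.01 0.04] g 0.182 q [-4.18e+01  1.13e+01  9.30e+01 -1.00e-01  7.58e+01 -1.44e+02]
[ -0.74119869  -0.23555328 181.49317309]
```

View pics/w2.png

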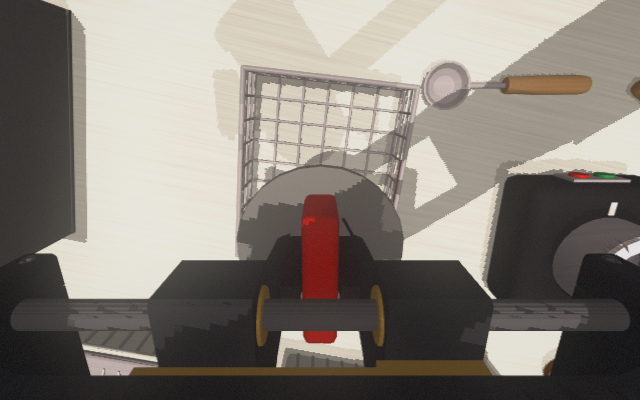

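The old lid is held at (320,230), over the basket. I'll lower it, release it and rise.

```bash
python3 -m handwheel '[0,0,0,0,0,50,0, 0,0,0,0,0,100,0, 0,0,0,0,0,140,0, 0,0,0,0,0,165,0, 0,0,0,0,0,180,0, 0,0,0,0,0,181,0, 0,0,0,0,0,181,0.45, 0,0,0,0,0,181,0.45, 0,0,0,0,0,181,0.45, 0,0,0,0,0,150,0.45, 0,0,0,0,0,100,0.45, 0,0,0,0,0,40,0.45]'
python3 - <<'E'
from h import *
s=robot.state(); show(s); print(tool(s,[.4965,.300,.2]))
E
```

```text
t: 5.82
eef_pos: [0.4971, -0.2866, 0.1826]
ee_rot: [[-0.977, -0.212, -0.004], [-0.212, 0.977, 0.002], [0.003, 0.002, -1.0]]
contact_force: [0.5, -0.2, -0.5]
grip_width: 0.451
5.825 [ 0.4971 -0.2866  0.1826] y 102.27 z [-0.0038  0.0015 -1.    ] F [ 0.5 -0.2 -0.5] T [ 0.05 -0.    0.  ] g 0.451 q [-4.18e+01  1.35e+01  9.51e+01 -1.00e-01  7.16e+01 -1.44e+02]
[-123.95248926  573.38008024  -16.52860982]
```

```bash
python3 -m handwheel '[0,0,5,-12,55,-20,0.6, 0,0,10,-24,110,-40,0.6, 0,0,20,-36,165,-40,0.6, 0,0,30,-48,220,-40,0.6, 0,0,40,-60,275,-40,0.6, 0,0,50,-72,330,-40,0.6, 0,0,58,-83,385,-40,0.6, 0,0,61,-95,440,-40,0.6, 0,0,61,-107,495,-40,0.6, 0,0,61,-118,545,-40,0.6, 0,0,61,-124,573,-40,0.6, 0,0,61,-124,573,-40,0.6]'
python3 - <<'E'
from h import *
s,im,d=snap('wrist','w3'); show(s); P=pts('wrist',d,s); im=im.astype(int); R,G,B=im[...,0],im[...,1],im[...,2]; z=P[...,2]
m=(B>R+30)|((z>.055)&(R>150)); m&=(z>.056)&(z<.068)&(d>.05)
b=bar(P,m);print(b, tool(s,[*b[0],.031]))
print('flange',bar(P,(B>R+30)&(z>.02)&(z<.03)&(d>.05)))
s,im,d=snap('top','top2'); cv2.imwrite('pics/crop2.png',cv2.resize(im[170:280,180:500,::-1],None,fx=2.5,fy=2.5))
E
```

```text
t: 7.32
eef_pos: [0.4963, 0.3012, 0.2237]
ee_rot: [[-0.662, 0.75, -0.003], [0.75, 0.662, 0.002], [0.004, -0.001, -1.0]]
contact_force: [0.4, -0.7, 0.3]
grip_width: 0.603
7.325 [0.4963 0.3012 0.2237] y 41.44 z [-0.0034  0.0018 -1.    ] F [ 0.4 -0.7  0.3] T [-0.11 -0.02 -0.01] g 0.603 q [ 19.5  11.9  92.    0.2  76.2 -22. ]
(array([0.66160022, 0.36967252]), (378.847412109375, 118.60602569580078), np.float64(27.608512985311634), np.float64(0.06456012648368631), 2677) [-58.77544528 169.4735901  192.27440618]
flange (array([0.49640793, 0.30064285]), (89.6815185546875, 90.41046142578125), np.float64(41.390608477700304), np.float64(0.024917747523236444), 3823)
```

View pics/crop2.png

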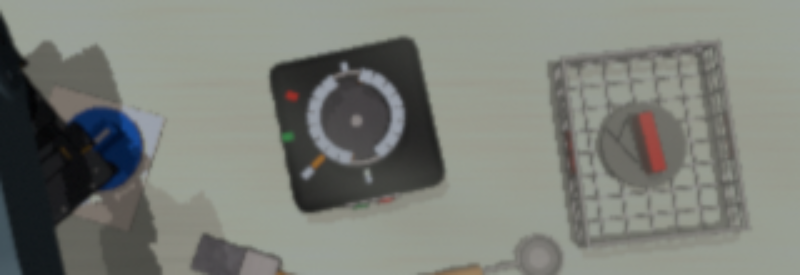

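View pics/w3.png

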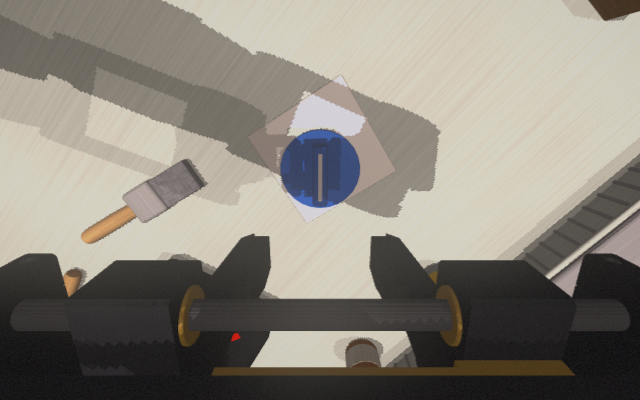

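The old lid stands in the basket at crop position (642,143). The mouth is open at (356,118), and the blue lid is under the jaws. I'll refine the poses of the bar and the mouth.

```bash
python3 - <<'E'
from h import *
d=np.load('pics/w3.npy'); s=robot.state(); P=pts('wrist',d,s); z=P[...,2]; v,u=np.mgrid[:400,:640]
m=(u>285)&(u<355)&(v>120)&(v<215)&(z>.055)&(z<.07)&(d>.05)
b=bar(P,m);print(b, tool(s,[*b[0],.031]))
d=np.load('pics/top2.npy'); P=pts('top',d); z=P[...,2]
m=(u>280)&(u<365)&(v>180)&(v<260)&(z>.11)&(z<.14)
q=P[m][:,:2]*1000; hull=cv2.convexHull(q.astype(np.float32)); print('ring',cv2.minEnclosingCircle(hull),cv2.fitEllipse(hull),np.median(z[m]),len(q))
m=(u>280)&(u<365)&(v>180)&(v<260)&(z>.055)&(z<.08); print(cv2.minAreaRect((P[m][:,:2]*1000).astype(np.float32)))
E
```

```text
(array([0.49622369, 0.2985184 ]), (16.022926330566406, 63.01772689819336), np.float64(131.29364060889245), np.float64(0.06057847881783884), 933) [ -0.81351132  -0.26473377 192.53034496]
ring ((519.1753540039062, 22.76784896850586), 48.202415466308594) ((519.2606811523438, 22.799602508544922), (95.55829620361328, 95.74949645996094), 73.18675231933594) 0.11932558441532781 475
((518.3529052734375, 22.671035766601562), (162.8377227783203, 159.92813110351562), 12.054159164428711)
```

```bash
python3 -m handwheel '[0,-0.2,0,-0.5,0,50,0.6, 0,-0.2,0,-0.5,0,100,0.6, 0,-0.2,0,-0.5,0,145,0.6, 0,-0.2,0,-0.5,0,175,0.6, 0,-0.2,0,-0.5,0,190,0.6, 0,-0.2,0,-0.5,0,192,0.6, 0,-0.2,0,-0.5,0,192,0.6, 0,-0.2,0,-0.5,0,192,0, 0,-0.2,0,-0.5,0,192,0, 0,-0.2,0,-0.5,0,192,0, 0,-0.2,0,-0.5,0,192,0, 0,-0.2,0,-0.5,0,192,0]' 45
python3 - <<'E'
from h import *
s=robot.state(); show(s); print(tool(s,[.519,.0228,.205]))
E
```

```text
t: 8.93
eef_pos: [0.4964, 0.2991, 0.0317]
ee_rot: [[-0.66, 0.751, -0.001], [0.751, 0.66, -0.001], [-0.0, -0.002, -1.0]]
contact_force: [0.6, -0.1, 2.7]
grip_width: 0.18
8.925 [0.4964 0.2991 0.0317] y 41.3 z [-0.0011 -0.0014 -1.    ] F [ 0.6 -0.1  2.7] T [ 0.05 -0.02 -0.02] g 0.18 q [ 19.4  26.2  98.5  -0.1  55.4 -21.9]
[-222.54962181 -165.63598665 -172.90532029]
```

```bash
python3 -m handwheel '[0,0,0,0,0,-30,0, 0,0,0,0,0,-80,0, 0,0,0,0,0,-130,0, 0,0,-8,-20,-15,-170,0, 0,0,-18,-60,-45,-173,0, 0,0,-28,-100,-75,-173,0, 0,0,-38,-140,-104,-173,0, 0,0,-48,-175,-131,-173,0, 0,0,-56,-205,-153,-173,0, 0,0,-60.8,-222,-165,-173,0, 0,0,-60.8,-222.5,-165.6,-173,0, 0,0,-60.8,-222.5,-165.6,-173,0]'
python3 - <<'E'
from h import *
s,im,d=snap('wrist','w4'); show(s); print(tool(s,[.519,.0228,.1327]))
P=pts('wrist',d,s); im=im.astype(int); R,G,B=im[...,0],im[...,1],im[...,2]; z=P[...,2]
fl=(B>R+30)&(z>.19)&(z<.21)&(d>.05); print('flange',bar(P,fl)); 
h=cv2.convexHull((P[fl][:,:2]*1000).astype(np.float32)); print(cv2.fitEllipse(h))
E
```

```text
t: 10.42
eef_pos: [0.5186, 0.0234, 0.2047]
ee_rot: [[-0.978, -0.208, -0.002], [-0.208, 0.978, -0.001], [0.002, -0.0, -1.0]]
contact_force: [0.3, -0.4, -0.9]
grip_width: 0.177
10.425 [0.5186 0.0234 0.2047] y 102.01 z [-1.9e-03 -8.0e-04 -1.0e+00] F [ 0.3 -0.4 -0.9] T [ 0.05  0.02 -0.02] g 0.177 q [-1.050e+01  5.200e+00  1.019e+02 -1.000e-01  7.290e+01 -1.125e+02]
[-0.38099799 -0.63222821 72.04576807]
flange (array([0.51203955, 0.01953547]), (80.39347839355469, 87.03166198730469), np.float64(102.00410711613026), np.float64(0.1979622523417826), 10030)
((513.4657592773438, 21.592716217041016), (83.1617202758789, 90.54451751708984), 12.190473556518555)
```

View pics/w4.png

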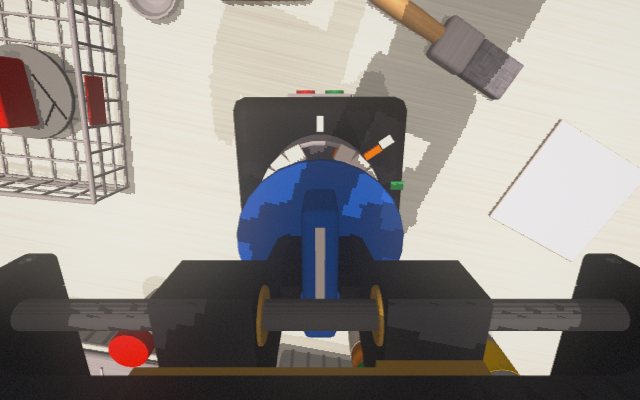

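The lid is held above the mouth with its bar in line with the notch strip at (320,123). The old lid stays in the basket. I'll check the centring with a circle fit on the visible flange edge.

```bash
python3 - <<'E'
from h import *
from scipy.optimize import least_squares
s=robot.state(); im=cv2.imread('pics/w4.png')[:,:,::-1].astype(int); d=np.load('pics/w4.npy'); P=pts('wrist',d,s); z=P[...,2]; R,B=im[...,0],im[...,2]
fl=(B>R+30)&(z>.19)&(z<.21)&(d>.05)
K,Rw,p=cam('wrist',s)
c,_=cv2.findContours(fl.astype(np.uint8),cv2.RETR_EXTERNAL,cv2.CHAIN_APPROX_NONE); c=max(c,key=len)[:,0]
c=c[c[:,1]<238]
ray=np.c_[(c-[K[0,2],K[1,2]])/K[0,0],np.ones(len(c))]@Rw.T
zt=s['eef_pos'][2]-.0257+.019
q=p[:2]+ray[:,:2]*((zt-p[2])/ray[:,2])[:,None]
f=least_squares(lambda t:np.hypot(*(q-t[:2]).T)-.046,[.519,.023],loss='soft_l1',f_scale=.001)
print(f.x,np.abs(f.fun).mean(), 'tool offs of lid centre',tool(s,[*f.x,s['eef_pos'][2]]),'need',tool(s,[.519,.0228,.2])-tool(s,[*f.x,.2]), np.median(z[fl]),zt)
E
```

```text
[0.51950828 0.02313228] 0.010531824613865665 tool offs of lid centre [-0.71877127 -0.72173827 -0.00103147] need [ 0.56651914 -0.21866564  0.0011932 ] 0.1980294655198108 0.19811647201288904
```

```bash
python3 -m handwheel '[0,0,0,0.3,-0.3,30,0, 0,0,0,0.3,-0.3,50,0, 0,0,0,0.3,-0.3,56,0, 0,0,0,0.3,-0.3,60,0, 0,0,0,0.3,-0.3,64,0, 0,0,0,0.3,-0.3,66,0]'
python3 -c "
from h import *
show(robot.state())"
```

```text
t: 11.22
eef_pos: [0.5188, 0.0232, 0.1392]
ee_rot: [[-0.978, -0.209, -0.001], [-0.209, 0.978, -0.001], [0.001, -0.001, -1.0]]
contact_force: [0.9, 0.3, -1.8]
grip_width: 0.174
11.225 [0.5188 0.0232 0.1392] y 102.07 z [-6.0e-04 -1.1e-03 -1.0e+00] F [ 0.9  0.3 -1.8] T [ 0.08 -0.09 -0.06] g 0.174 q [-1.050e+01  9.900e+00  1.050e+02 -1.000e-01  6.510e+01 -1.125e+02]
```

In the notches with no contact force (underside about 6.5 mm below the rim). Next I'll seat it.

```bash
python3 -m handwheel '[0,0,0,0,0,2,0, 0,0,0,0,0,4,0, 0,0,0,0,0,6,0, 0,0,0,0,0,7,0, 0,0,0,0,0,7,0]'
python3 -c "
from h import *
show(robot.state())"
```

```text
t: 11.85
eef_pos: [0.5188, 0.0232, 0.1327]
ee_rot: [[-0.978, -0.209, -0.001], [-0.209, 0.978, -0.001], [0.001, -0.001, -1.0]]
contact_force: [-3.9, 0.2, 4.8]
grip_width: 0.18
11.85 [0.5188 0.0232 0.1327] y 102.07 z [-6.0e-04 -1.2e-03 -1.0e+00] F [-3.9  0.2  4.8] T [0.12 0.47 0.01] g 0.18 q [-1.050e+01  1.040e+01  1.053e+02 -1.000e-01  6.430e+01 -1.125e+02]
```

```bash
python3 -m handwheel '[0,0,4,0,0,0.5,0, 0,0,8,0,0,0.5,0, 0,0,12,0,0,0.5,0, 0,0,16,0,0,0.5,0, 0,0,20,0,0,0.5,0, 0,0,24,0,0,0.5,0, 0,0,24,0,0,0.5,0]'
python3 -c "
from h import *
s,im,d=snap('wrist','w5');show(s); cv2.imwrite('pics/w5c.png',cv2.resize(im[60:300,200:440,::-1],None,fx=2.4,fy=2.4))"
```

```text
t: 12.72
eef_pos: [0.5193, 0.0233, 0.1327]
ee_rot: [[-0.979, 0.206, 0.001], [0.206, 0.979, -0.001], [-0.001, -0.001, -1.0]]
contact_force: [0.2, 1.9, 3.5]
grip_width: 0.178
12.725 [0.5193 0.0233 0.1327] y 78.11 z [ 7.e-04 -1.e-03 -1.e+00] F [0.2 1.9 3.5] T [ 0.22  0.07 -0.04] g 0.178 q [-1.050e+01  1.050e+01  1.052e+02 -1.000e-01  6.430e+01 -8.860e+01]
```

View pics/w5c.png

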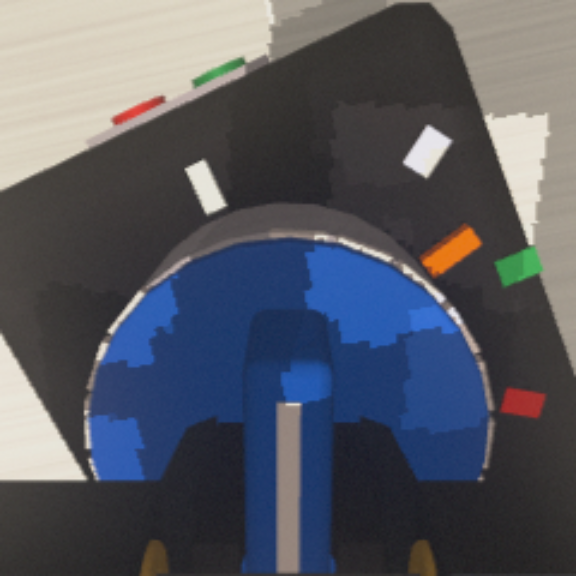

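Flush, and the pointer at (451,251) is between white (428,151) and green (518,267). I'll turn the remaining 14.4°.

```bash
python3 -m handwheel '[0,0,4,0,0,0.5,0, 0,0,8,0,0,0.5,0, 0,0,12,0,0,0.5,0, 0,0,14.4,0,0,0.5,0, 0,0,14.4,0,0,0.5,0, 0,0,14.4,0,0,0.5,0]'
python3 - <<'E'
from h import *
s,im,d=snap('wrist','w6');show(s); cv2.imwrite('pics/w6c.png',cv2.resize(im[60:300,200:440,::-1],None,fx=2.4,fy=2.4))
K,Rw,p=cam('wrist',s); hsv=cv2.cvtColor(im,cv2.COLOR_RGB2HSV).astype(int); H,S,V=hsv[...,0],hsv[...,1],hsv[...,2]
v,u=np.mgrid[:400,:640]; roi=(u>330)&(u<500)&(v>60)&(v<290)&(S>120)&(V>80)
for n,m,zz in(('orange',(H>8)&(H<22),.075),('green',(H>45)&(H<85),.071),('red',(H<4)|(H>174),.071)):
    m=m&roi; c=np.array([u[m].mean(),v[m].mean()]); r=Rw@[(c[0]-K[0,2])/K[0,0],(c[1]-K[1,2])/K[1,1],1]
    q=p+r*(zz-p[2])/r[2]; e=q[:2]-[.519,.0228]; print(n,m.sum(),c,np.hypot(*e),np.degrees(np.arctan2(e[1],e[0])))
E
```

```text
t: 13.52
eef_pos: [0.5197, 0.0232, 0.1327]
ee_rot: [[-0.898, 0.441, 0.002], [0.441, 0.898, -0.001], [-0.002, -0.0, -1.0]]
contact_force: [-1.3, 0.1, 5.2]
grip_width: 0.177
13.525 [0.5197 0.0232 0.1327] y 63.86 z [ 0.0015 -0.0012 -1.    ] F [-1.3  0.1  5.2] T [0.1  0.24 0.03] g 0.177 q [-1.050e+01  1.050e+01  1.052e+02 -1.000e-01  6.420e+01 -7.430e+01]
orange 261 [386.98467433 172.18007663] 0.05378912516787661 95.58939002426202
green 200 [403.9   147.775] 0.07211051752535858 101.68349605395204
red 189 [421.0952381  203.62962963] 0.07260758670998887 67.28836097623206
```

View pics/w6c.png

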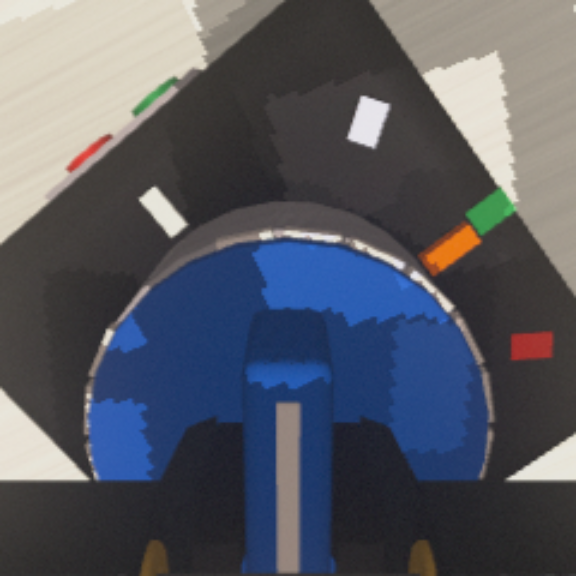

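The pointer at (453,248) is next to the green mark at (490,212) but looks slightly off radially. I'll check with depth, using the resting picture as reference.

```bash
python3 - <<'E'
from h import *
s=robot.state()
for f,cn in(('w6','wrist'),('top1','top'),('top2','top')):
    im=cv2.imread(f'pics/{f}.png')[:,:,::-1].copy(); d=np.load(f'pics/{f}.npy'); P=pts(cn,d,s)
    hsv=cv2.cvtColor(im,cv2.COLOR_RGB2HSV).astype(int); H,S,V=hsv[...,0],hsv[...,1],hsv[...,2]
    e=P[...,:2]-[.519,.0228]; r=np.hypot(*np.moveaxis(e,-1,0)); a=np.degrees(np.arctan2(e[...,1],e[...,0])); z=P[...,2]
    ring=(r>.045)&(r<.08)&(z>.06)&(z<.1)&(a>40)&(a<160)
    for n,m in(('orange',(H>8)&(H<22)&(S>110)),('green',(H>45)&(H<85)&(S>100)),('red',((H<4)|(H>174))&(S>120)),('white',(S<45)&(V>140)&(r>.06)&(r<.078)&(a>115)&(a<150))):
        m=m&ring&(V>70)
        if n=='orange' and m.any():m&=z>np.percentile(z[m],40)
        print(f,n,m.sum(),r[m].mean().round(4),a[m].mean().round(1),np.median(z[m]).round(4) if m.any() else 0)
E
```

```text
w6 orange 146 0.0573 101.6 0.0782
w6 green 214 0.0722 101.7 0.0711
w6 red 187 0.0727 67.3 0.0711
w6 white 242 0.0721 136.2 0.0711
top1 orange 11 0.057 137.0 0.0787
top1 green 13 0.0738 102.1 0.0704
top1 red 17 0.0734 68.2 0.0713
top1 white 1 0.0751 135.9 0.0719
top2 orange 11 0.0576 136.5 0.0757
top2 green 13 0.0737 102.2 0.0713
top2 red 17 0.0726 68.2 0.0702
top2 white 7 0.0738 136.1 0.0707
```

The pointer bears 101.6° against 101.7° for green, so I'll hand in while still gripping.

```bash
python3 -c "
from h import *
show(robot.state()); print(robot.hand_in())"
```

```text
13.575 [0.5197 0.0232 0.1327] y 63.86 z [ 0.0015 -0.0013 -1.    ] F [-0.4  0.5  4.6] T [0.09 0.19 0.06] g 0.177 q [-1.050e+01  1.050e+01  1.052e+02 -1.000e-01  6.420e+01 -7.430e+01]
the job is handed in; nothing more can be done
None
```

The job is done and handed in at 13.6 s. I lifted the old lid out and released it in the reject basket, where it stands upright. The new lid went in through the notches until flush, and I twisted it clockwise to the green mark. The arm is still gripping it there, with 45 N set.

- **Pointer:** the depth check put it at 101.6°, against 101.7° for green and 67.3° for red. A first check without depth read 95.6°, because it assumed the wrong pointer height. The measured height gave 101.6°.
- **Seating:** the tool stopped at the height calculated for a flush lid (0.1327 m), with about 5 N vertical contact force.
- **Bystanders:** I did not measure the jars, cup, can, spoon and brush again at the end. The arm was routed clear of all of them, and no large forces appeared in any reading.

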